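# Fit the air filter to the vacuum chamber and vent it

### The arm

A 7-joint arm with a two-finger parallel gripper is mounted at the origin on the work surface. World frame = base frame: x ahead of the robot, y to its left, z up, the work surface at z = 0. Lengths are in mm, angles in degrees, forces in N, time in s.
With the tool pointing down it reaches from about 425 to 925 mm from the base axis. Payload 6.8 kg.
Tool frame: the origin (TCP) lies midway between the tips of the shut fingers; the grasp point (between the pads) lies 19 mm behind it; z points along the fingers, y is the direction in which the jaws open and shut (so a half turn about z gives the same grasp; the last joint's range is limited). The gripper opens to 85 mm and grips with 20 to 120 N. Pads are 22 mm wide; open, the fingers measure 114 mm over their backs; the gripper's body (76 mm by 85 mm) begins 54 mm behind the grasp point. The pads swing forward as they close: fully open they stand 13 mm farther back than shut.
Start: joints at [66.056, 27.33, 1.283, 89.118, -0.659, 63.558, -4.761], TCP at [205.795, -642.881, 231.308] pointing down, gripper open.
Joint ranges: [-169.35, 169.35], [-19.33, 120.38], [-80.79, 83.38], [13.8, 139.57], [-78.32, 258.32], [9.67, 109.79], [-169.56, 169.56]. Speed limits (degrees/s): [136.94, 136.94, 180, 180, 180, 180, 180].

### API

Orientations are given as [roll, pitch, yaw] about the fixed x, y, z axes, in that order (R = Rz(yaw) Ry(pitch) Rx(roll)).
In Python, from plant import r, grab_frame, nets gives the robot as it stands. Calls block until the motion is done:
- r.reach(position, orientation): joint-space move of the TCP to a pose.
- r.move_l(position, speed=150, frame=None): straight line of the TCP; frame=None keeps the orientation; speed is the mean speed in mm/s.
- r.set_joints(angles): joint-space move.
- r.gripper_to(opening): finger opening in mm; the grip force is fixed at half the most; returns when the fingers have stopped.
- r.pause(seconds).
- r.inverse_kinematics(position, orientation): joint angles nearest the present ones, or None.
- grab_frame(name): name is "scene" or "side" or "wrist"; returns a dict with "image" (480x640x3 uint8, red, green, blue), "intrinsics" (3x3 intrinsics, pixels), "k1" (the pictures are not rectified: a ray, as slopes to the right and down, at radius r is drawn at 1 + k1 r^2 times it, then the intrinsics apply), "rvec" (rotation vector, rad) and "tvec" (3), from world to camera coordinates, as OpenCV has them; the wrist camera has in their place "T_tool_cam" (4x4, takes a point from camera to tool coordinates, whose origin is the TCP and whose axes are the flange's). Camera axes: x right, y down, z forward; pixel columns grow to the right and rows downward; lengths in mm; the calibration is good to about 2 mm. A picture is of the moment at which its call begins: read the wrist's pose just before it. There is no depth.
A pose or a line that the arm cannot do raises r.MotionError and nothing moves.
- r.close_job(): hands the job in, once; it reports no verdict.
Trained networks look in the newest picture that a camera, given by its name, has taken for a name from the list of things; names that differ only in an ending like _2 or _b are one class to them, and where a whole thing is asked for, a point or a joint stands for the part that bears it (a point fixed in the world has none). Each returns a list of dicts, best first, with "p" (0 to 1); they miss things now and then, are a little off and sometimes report something else, mostly with a low value. They report only what shows in the picture. A call takes as long as a camera call. They do not tell look-alikes from the thing itself.
- nets.trace(camera, name): "pixels" (480x640 bool, what is visible of it) and "rect" ([left, top, width, height] in pixels, round what is visible of it).
- nets.mark_of(camera, name): "pixel" ([column, row] in pixels: a listed point, or the origin of a listed thing).
Readings, each from a call of its own:
- r.get_time(): time.
- r.get_joint_positions(): joint angles.
- r.get_dq(): joint speeds.
- r.get_tau(): joint torques, N m.
- r.get_ee_pos(): TCP position.
- r.get_tcp_rot(): TCP orientation.
- r.get_force(): force on the tool from outside, world axes, zero at the start.
- r.get_torque(): the same for the moment, N m.
- r.get_grip_width(): finger opening in mm.
Only numpy, scipy, OpenCV 4.12 (cv2) and the standard library are available. Lean on these libraries where they do the work, as an engineer would, in place of code of your own. Each camera call takes 0.05 s, during which the arm holds its last target.

### The job

The vacuum chamber has been pumped down and shut off. Take the air filter out of the tube rack and push its stem straight down into the empty push-fit port on the chamber's lid, past the seal until it bottoms, firmly but without ramming it; then let go and swing the vent valve (the one between the lid's centre and that port) fully open. Leave the pump valve shut and the other things where they stand.

Things in the scene. Friction and masses are not known exactly. Their poses are not given: they have to be found in the camera images.
- filter: Air filter, 110 to 200 g: a round cartridge 36 mm across, 44 mm tall (pleated cream middle, grey end caps) on a straight metal stem 16 mm across, 44 mm long below it, its last 7 mm tapering to 13 mm. Origin: centre of the stem's lower tip; z up the axis, top at 88 mm. It starts upright in one of the rack's holes, cartridge resting on the rack's top, tip 18 mm above the bench.
- rack: White tube rack, fixed, 62 (x) by 224 (y) mm, 62 mm tall, with three 18.5 mm holes in its top at y = -70, 0 and +70 mm. Origin: centre of its underside; z up. It holds the filter and two culture tubes, each in any hole.
- chamber: Vacuum chamber, fixed: steel pot with a clear lid 260 mm across, lid top 113 mm up. Origin: centre of its underside; z up. Over the lid a brass pipe runs along y, 138 mm up: towards +y the vent valve (stem at y = 50 mm), then the port (y = 130); towards -y the pump valve (y = -50) and an open hose tail. Gauge, face up, at x = 58, top 176 mm up.
- port: Push-fit port: upright grey fitting 32 mm across with a black collet on top, at the chamber's (0, 130) mm. Origin: centre of its mouth, 182 mm above the bench; z up. Bore 17.5 mm wide, 30 mm deep, with a rubber seal (see port_seal) and a hard stop at the bottom. Over 50 N of the stem on its rim, wall and stop in all (beyond the seal's own drag) cracks it.
- port_seal (a point): Centre of the rubber seal ring on the port's axis, 21 mm below the mouth; not visible from outside. It meets the stem with the tip about 20 mm deep; the push needed grows to a peak of 12 to 20 N with the tip 24 to 28 mm deep, then drops to 5 to 12 N of drag down to the stop. So the first firm resistance is the seal, not the stop. Past it the stem stays when let go; short of it, it is pushed back.
- port_stop: The hard stop, a flat disc closing the bore. Origin: its top's centre, on the port's axis 30 mm below the mouth; z up. The filter's tip rests here when home; the cartridge's lower face is then 14 mm above the mouth, its top 240 mm above the bench.
- vent_valve (a joint): Quarter-turn lever of the vent valve, rad: 0 to 0.05 shut (square to the pipe, pointing to the chamber's -x), 1.57 fully open (at its stop, along the pipe, pointing to the chamber's -y over the lid's centre). Turns counter-clockwise from above about an upright stem at the chamber's (0, 50) mm; takes about 0.2 N m; stays where left.
- vent_handle (a point): Point on the vent lever 70 mm from its stem, mid-thickness, 178.5 mm above the bench. The lever is a level flat bar, 14 mm wide, 6 mm thick, reaching 85 mm from the stem; push it sideways or pinch it from above. Below its outer end the space is free down to the lid.
- pump_valve (a joint): The same lever on the pump valve in rad: 0 shut (pointing along the chamber's +x), 1.57 open. It must stay shut.
- pump_handle (a point): A point on the pump lever, 70 mm from its stem, which stands at the chamber's (0, -50) mm; 178.5 mm above the bench.
- tube_a: Capped glass culture tube, 16 mm across (cap 19 mm), 102 mm long, upright in the rack on its lower plate, its top 108 mm above the bench. Origin: centre of its bottom. Leave it.
- tube_b: A second tube like tube_a. Leave it.
- beaker: Empty glass beaker, 72 mm across, 95 mm tall, standing beyond the chamber and rack. Origin: centre of its underside. Leave it.
- jar: Small white lidded jar, 52 mm across, 62 mm tall, standing on the robot's side. Origin: centre of its underside. Leave it.
Mind the look-alikes: they are no part of the job. Leave any orange look-alike of the filter alone.

How it is judged (in metres and radians):
On the way, in this order (a step that is already met when the one before it is completed fails the run):
1. the filter's stem is pushed past the seal and home on the stop of the port (z of filter in the frame of port_stop below 0.0015 m and horizontal distance between filter and port_stop below 0.003 m and angle between filter's own z axis and vertical below 0.06 rad), for 0.2 s.
2. the vent valve is swung fully open (value of joint vent_valve above 1.4 rad), for 0.2 s.
At the end, for the whole second after the job is handed in: The filter stands in the port, its tip within 1.5 mm of the stop, within 3 mm of the port's axis, upright within 0.06 rad and at rest; the vent lever is open past 1.4 rad; the pump lever is still shut (below 0.12 rad) (all of step 1 and linear speed of filter below 0.02 m/s and value of joint vent_valve above 1.4 rad and value of joint pump_valve below 0.12 rad); the robot touches nothing.
It fails at once if the port is rammed or strained: the filter presses on its rim, wall and stop with over 50 N in all (contact force between filter and port above 50 N).
It fails at once if the vent valve is opened while the filter is not home (dusty air is drawn in) (value of joint vent_valve above 0.3 rad and distance between filter and port_stop above 0.005 m).
It fails at once if the pump valve is turned (value of joint pump_valve above 0.12 rad).
It fails at once if a culture tube, the beaker or the jar is moved by over 25 mm (distance of any of tube_a, tube_b, beaker, jar from where it was at the start of the episode above 0.025 m).
It also fails if it takes over 64 s, if anything falls off the work surface, if the arm or the gripper's body presses on something with over 40 N, if the wrist force passes 120 N, or if a joint passes its speed limit or range.

## Working session

There is one attempt and no reset: what is moved stays moved. The work goes in short steps, each a Python script; the robot and the scene stay as the last script left them, time stands still between calls to the robot, and variables do not carry over. Pictures are saved under pics/ and viewed, and the job is handed in when it is done.

```bash
ls; mkdir -p pics; cat > h.py <<'E'
import numpy as np, cv2
from plant import r, grab_frame, nets
def save(n,img): cv2.imwrite(f'pics/{n}.png',cv2.cvtColor(img,cv2.COLOR_RGB2BGR))
E
python3 - <<'E'
from h import *
print(r.get_time(), r.get_ee_pos(), r.get_tcp_rot(), r.get_grip_width())
for c in ("scene","side","wrist"):
    f=grab_frame(c); save(c+"0",f["image"])
    print(c,{k:np.round(v,4).tolist() for k,v in f.items() if k!="image"})
    for n in ["filter","rack","chamber","port","vent_handle","pump_handle","tube_a","jar","beaker"]:
        try: print(n,[(round(d["p"],2),np.round(d["pixel"],1).tolist()) for d in nets.mark_of(c,n)][:4])
        except Exception as e: print(n,e)
E
```

```text
pics
0.0 [ 205.55065085 -642.30315111  230.31657952] [-1.79893429e+02  9.42783443e-03  1.77500749e+01] 85.56691092684888
scene {'intrinsics': [[469.2149, 0.0, 320.3827], [0.0, 469.2149, 241.4391], [0.0, 0.0, 1.0]], 'k1': -0.0946, 'rvec': [0.8643, 2.5703, -1.0215], 'tvec': [444.731, -183.1271, 1297.2]}
filter [(0.83, [329.3, 229.1]), (0.83, [240.2, 241.7]), (0.71, [256.4, 258.9])]
rack [(0.75, [271.2, 219.4])]
chamber [(0.83, [388.1, 303.5])]
port [(0.71, [428.0, 308.8])]
vent_handle [(0.9, [443.1, 260.1])]
pump_handle [(0.86, [351.8, 240.9])]
tube_a [(0.52, [247.0, 323.4])]
jar [(0.24, [425.6, 312.7])]
beaker [(0.55, [247.6, 321.9])]
side {'intrinsics': [[586.6214, 0.0, 311.2082], [0.0, 586.6214, 241.0301], [0.0, 0.0, 1.0]], 'k1': -0.0257, 'rvec': [2.1294, -0.3484, 0.2021], 'tvec': [-547.0018, 231.7966, 792.5598]}
filter [(0.87, [263.6, 378.8]), (0.81, [406.9, 394.3]), (0.63, [388.5, 360.3])]
rack [(0.55, [350.7, 420.0])]
chamber [(0.61, [351.2, 422.5]), (0.56, [244.3, 269.8])]
port [(0.62, [250.7, 150.2])]
vent_handle [(0.56, [204.1, 169.8])]
pump_handle [(0.62, [280.8, 201.0])]
tube_a []
jar [(0.73, [216.1, 344.8])]
beaker [(0.81, [408.6, 291.9])]
wrist {'intrinsics': [[400.069, 0.0, 319.9446], [0.0, 400.069, 241.0571], [0.0, 0.0, 1.0]], 'k1': -0.0497, 'T_tool_cam': [[0.0007, -0.9478, -0.3188, 81.8292], [1.0, 0.0004, 0.0009, -1.1201], [-0.0007, -0.3188, 0.9478, -142.2221], [0.0, 0.0, 0.0, 1.0]]}
filter []
rack []
chamber []
port []
vent_handle []
pump_handle []
tube_a []
jar []
beaker []
```

View pics/scene0.png

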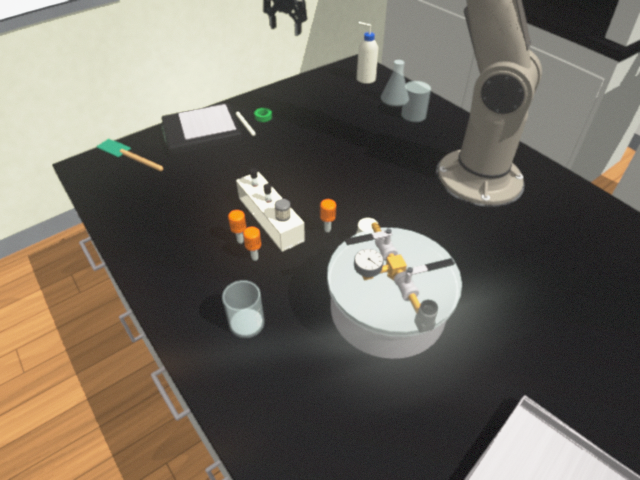

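View pics/side0.png

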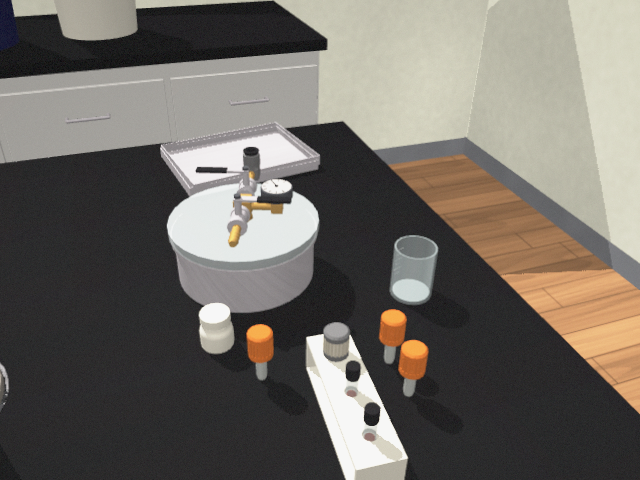

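View pics/wrist0.png

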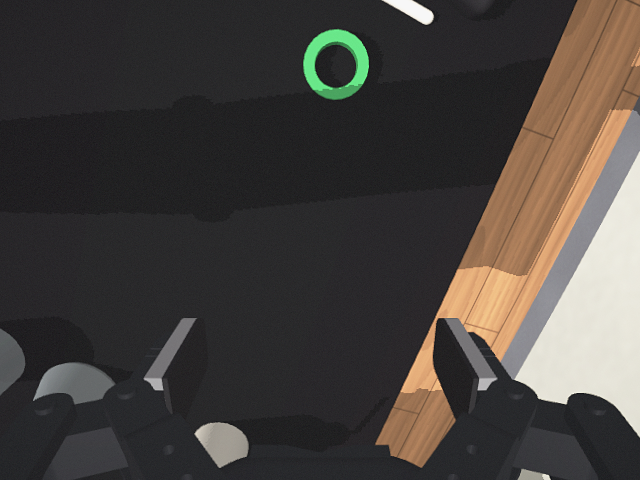

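```bash
python3 - <<'E'
import cv2
a=cv2.imread('pics/scene0.png')[170:360,220:480]; a=cv2.resize(a,None,fx=3,fy=3,interpolation=cv2.INTER_CUBIC); cv2.imwrite('pics/sz.png',a)
a=cv2.imread('pics/side0.png')[140:440,180:440]; a=cv2.resize(a,None,fx=2,fy=2,interpolation=cv2.INTER_CUBIC); cv2.imwrite('pics/dz.png',a)
E
```

```text
(no output)
```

View pics/sz.png

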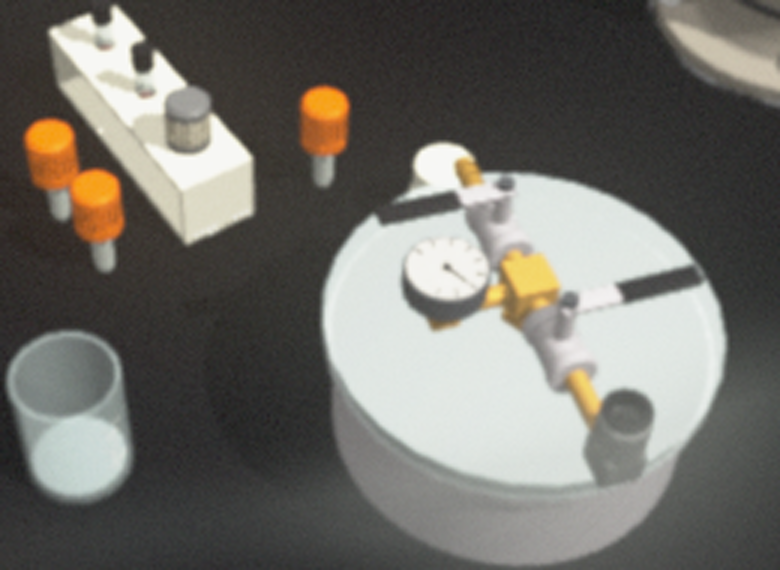

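View pics/dz.png

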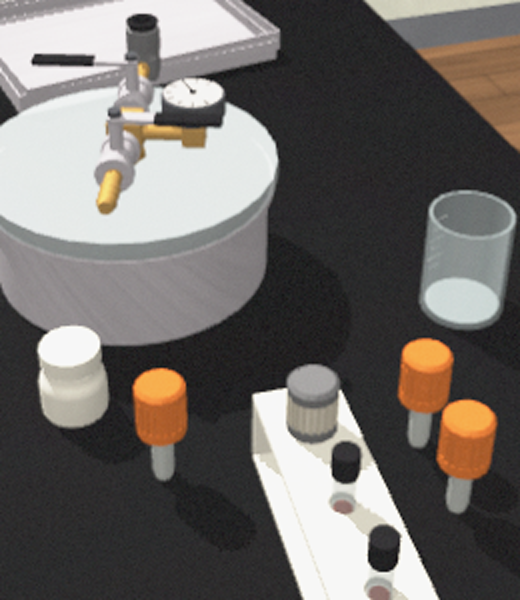

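```bash
cat >> h.py <<'E'
def cam(f,ee=None,rot=None):
    """returns K,dist,R,t world->cam"""
    K=np.array(f["intrinsics"]);d=np.array([f["k1"],0,0,0,0.])
    if "rvec" in f: return K,d,cv2.Rodrigues(np.array(f["rvec"],float))[0],np.array(f["tvec"],float)
    from scipy.spatial.transform import Rotation as Ro
    T=np.eye(4);T[:3,:3]=Ro.from_euler('xyz',rot,degrees=True).as_matrix();T[:3,3]=ee
    W=np.linalg.inv(T@np.array(f["T_tool_cam"]));return K,d,W[:3,:3],W[:3,3]
def ray(c,px):
    K,d,R,t=c;u=cv2.undistortPoints(np.array([[px]],float),K,d)[0,0]
    v=R.T@np.array([u[0],u[1],1]);return -R.T@t,v/np.linalg.norm(v)
def tri(*obs):
    A=np.zeros((3,3));b=np.zeros(3)
    for c,px in obs:
        o,v=ray(c,px);P=np.eye(3)-np.outer(v,v);A+=P;b+=P@o
    X=np.linalg.solve(A,b)
    e=[np.linalg.norm((np.eye(3)-np.outer(v,v))@(X-o)) for o,v in (ray(c,p) for c,p in obs)]
    return X,e
def onz(c,px,z):
    o,v=ray(c,px);return o+v*(z-o[2])/v[2]
def proj(c,X):
    K,d,R,t=c;return cv2.projectPoints(np.array([X],float),cv2.Rodrigues(R)[0],t,K,d)[0][0,0]
E
python3 - <<'E'
from h import *
S=cam(grab_frame("scene"));D=cam(grab_frame("side"))
pts=dict(filt=((282.7,204.3),(336.5,331),106+0),port=((429,306.3),(251.5,151),182),vstem=((409.7,270),(245.5,171),185),pstem=((388.7,231),(237.5,196.5),185),vtip=((453.3,262.3),(196.5,169.5),181),ptip=((346.7,241),(291,198),181),gauge=((369,258.7),(277,187.5),176),
 or1=((328,203),(260,332),88),or2=((237,214),(393,316),88),or3=((252.5,232),(413.5,347),88),
 t1=((254,174),(372,408),108),t2=((267.5,187),(353,366),108),beak=((242,291),(415,247),95),jar=((367,224),(215,313),62))
for k,(a,b,z) in pts.items():
    X,e=tri((S,a),(D,b)); print(k,X.round(1),np.round(e,1),'scene@z',onz(S,a,z)[:2].round(1),'side@z',onz(D,b,z)[:2].round(1))
E
```

```text
filt [ 566.2 -133.9  101.5] [0.9 0.9] scene@z [ 567.9 -129.3] side@z [ 565.1 -139. ]
port [559.6 293.6 179.5] [0.8 0.8] scene@z [560.4 294.8] side@z [559.  287.3]
vstem [529.8 217.7 179.2] [1.1 1.1] scene@z [532.7 220.9] side@z [528.1 205. ]
pstem [495.3 126.4 182.7] [0.7 0.7] scene@z [496.3 128. ] side@z [495.  121.4]
vtip [451.4 252.1 177.5] [0.3 0.3] scene@z [454.  253.7] side@z [450.7 244.4]
ptip [575.   97.7 181.5] [0.8 0.8] scene@z [573.8  97.5] side@z [575.9  97.8]
gauge [566.9 151.3 174.6] [1.3 1.3] scene@z [566.5 152.4] side@z [567.1 147.5]
or1 [471.8 -88.2  87.3] [0.9 0.9] scene@z [471.4 -87.4] side@z [472.4 -89.5]
or2 [ 657.9 -148.6  114. ] [13.7 13.7] scene@z [ 658.1 -181.6] side@z [ 660.6 -116.3]
or3 [ 661.3 -147.8   58.3] [17. 17.] scene@z [ 660.1 -111.7] side@z [ 659.2 -182.5]
t1 [ 558.9 -268.9   99.6] [0.8 0.8] scene@z [ 563.2 -259. ] side@z [ 556.1 -275.7]
t2 [ 561.8 -203.3  103.8] [0.7 0.7] scene@z [ 563.6 -198.6] side@z [ 560.7 -207.4]
beak [764.4  20.2  97.8] [0.4 0.4] scene@z [763.2  18.3] side@z [767.1  23.8]
jar [4.257e+02 2.000e-01 6.200e+01] [0.1 0.1] scene@z [4.258e+02 2.000e-01] side@z [4.256e+02 3.000e-01]
```

```bash
python3 - <<'E'
from h import *
for yaw in (-93,-69,87,111,0,180):
  for nm,p in dict(filtH=(566.5,-134,221),filt=(566.5,-134,66),portH=(560,294,297),port=(560,294,200),lev=(470,250,172)).items():
    j=r.inverse_kinematics(p,[180,0,yaw]); print(yaw,nm,None if j is None else np.round(j).tolist())
E
```

```text
-93 filtH [-41.0, 39.0, 73.0, 106.0, -40.0, 67.0, -137.0]
-93 filt [-1.0, 31.0, 11.0, 110.0, -9.0, 40.0, -168.0]
-93 portH [11.0, 35.0, -68.0, 88.0, 33.0, 79.0, 118.0]
-93 port [11.0, 42.0, -68.0, 94.0, 41.0, 72.0, 112.0]
-93 lev [16.0, 34.0, -68.0, 109.0, 36.0, 62.0, 111.0]
-69 filtH [8.0, 19.0, -1.0, 103.0, 1.0, 58.0, -152.0]
-69 filt [3.0, 31.0, 6.0, 110.0, -5.0, 40.0, -148.0]
-69 portH [11.0, 35.0, -68.0, 88.0, 33.0, 79.0, 142.0]
-69 port [11.0, 42.0, -68.0, 94.0, 41.0, 72.0, 136.0]
-69 lev [16.0, 34.0, -68.0, 109.0, 36.0, 62.0, 135.0]
87 filtH [30.0, 22.0, -30.0, 101.0, 12.0, 60.0, -7.0]
87 filt [28.0, 33.0, -27.0, 108.0, 21.0, 44.0, -14.0]
87 portH [7.0, 32.0, -60.0, 88.0, 28.0, 77.0, -59.0]
87 port [7.0, 38.0, -60.0, 94.0, 35.0, 69.0, -64.0]
87 lev [12.0, 30.0, -60.0, 109.0, 30.0, 59.0, -65.0]
111 filtH [33.0, 23.0, -33.0, 101.0, 14.0, 61.0, 16.0]
111 filt [31.0, 34.0, -31.0, 108.0, 24.0, 45.0, 7.0]
111 portH [8.0, 32.0, -61.0, 88.0, 29.0, 77.0, -35.0]
111 port [8.0, 39.0, -62.0, 94.0, 36.0, 70.0, -41.0]
111 lev [12.0, 30.0, -61.0, 109.0, 31.0, 59.0, -41.0]
0 filtH [19.0, 20.0, -15.0, 102.0, 6.0, 59.0, -88.0]
0 filt [15.0, 31.0, -10.0, 109.0, 8.0, 41.0, -90.0]
0 portH [8.0, 32.0, -62.0, 88.0, 29.0, 77.0, -146.0]
0 port [4.0, 35.0, -53.0, 94.0, 30.0, 66.0, -147.0]
0 lev [13.0, 31.0, -62.0, 109.0, 31.0, 59.0, -152.0]
180 filtH [39.0, 24.0, -41.0, 101.0, 18.0, 62.0, 82.0]
180 filt [35.0, 35.0, -37.0, 108.0, 28.0, 46.0, 73.0]
180 portH [9.0, 33.0, -63.0, 88.0, 30.0, 77.0, 33.0]
180 port [9.0, 40.0, -64.0, 94.0, 37.0, 70.0, 27.0]
180 lev [13.0, 31.0, -62.0, 109.0, 32.0, 60.0, 27.0]
```

```bash
python3 - <<'E'
from h import *
def look(tag,p,yaw):
    r.reach(p,[180,0,yaw]); r.pause(0.15)
    ee,rot=r.get_ee_pos(),r.get_tcp_rot(); f=grab_frame("wrist"); save(tag,f["image"])
    np.savez(tag+'.npz',ee=ee,rot=rot,img=f["image"]); print(tag,np.round(ee,2),np.round(rot,2),r.get_time())
    for n in ("filter","port","vent_handle"):
        for d in nets.mark_of("wrist",n): print(n,d["p"],d["pixel"])
        for d in nets.trace("wrist",n): print(n,d["p"],d["rect"])
look("wf1",(566.5,-134,225),87)
print(r.get_force())
look("wp1",(560,294,300),87)
look("wp2",(560,294,300),-93)
E
```

```text
wf1 [ 566.36 -135.04  224.91] [-1.7999e+02  1.0000e-02  8.6900e+01] 4.0333
filter 0.96 [421.3, 175.5]
filter 0.79 [211.4, 156.8]
filter 0.74 [418.8, 243.3]
filter 0.58 [319.2, 205.3]
filter 0.79 [411.5, 237.2, 51.8, 67.2]
filter 0.75 [158.7, 137.6, 64.0, 58.1]
filter 0.72 [293.3, 200.0, 52.9, 60.2]
filter 0.64 [411.3, 159.7, 64.8, 59.9]
[-0.74281516 -0.45475515  0.07863995]
wp1 [560.7  292.43 299.69] [-1.7999e+02  5.0000e-02  8.6870e+01] 6.1333
filter 0.61 [403.6, 456.7]
filter 0.62 [296.2, 199.1, 43.7, 55.1]
port 0.97 [321.0, 231.2]
port 0.9 [293.7, 199.3, 46.3, 53.9]
vent_handle 0.71 [195.2, 308.3]
vent_handle 0.6 [316.3, 220.7]
vent_handle 0.78 [171.6, 290.6, 125.6, 52.2]
wp2 [559.98 294.03 300.  ] [180.   0.  87.] 6.8833
filter 0.58 [321.0, 221.6]
filter 0.26 [174.9, 292.0, 123.0, 48.7]
port 0.84 [316.1, 233.2]
port 0.59 [298.1, 202.7, 45.5, 51.9]
vent_handle 0.94 [195.7, 307.4]
vent_handle 0.65 [174.5, 291.3, 122.8, 49.8]
```

```bash
python3 - <<'E'
import cv2,numpy as np
a=[cv2.imread(f'pics/{n}.png')[y:y+150,240:390] for n,y in(('wf1',150),('wp2',170))]
cv2.imwrite('pics/ww.png',cv2.resize(np.hstack(a),(800,400),interpolation=cv2.INTER_CUBIC))
E
```

```text
(no output)
```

View pics/ww.png

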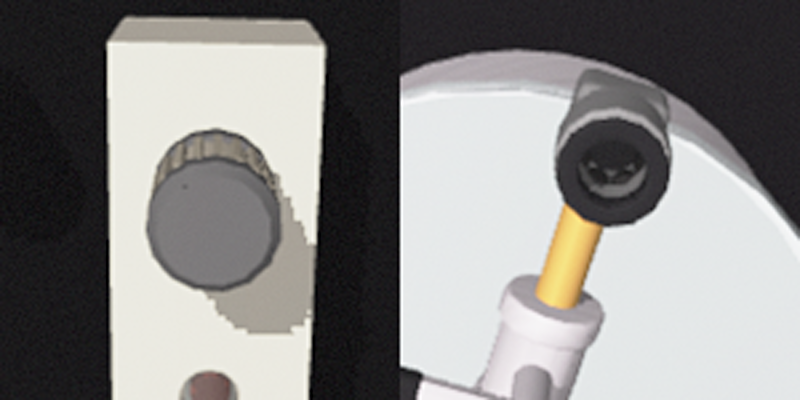

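View pics/wp2.png

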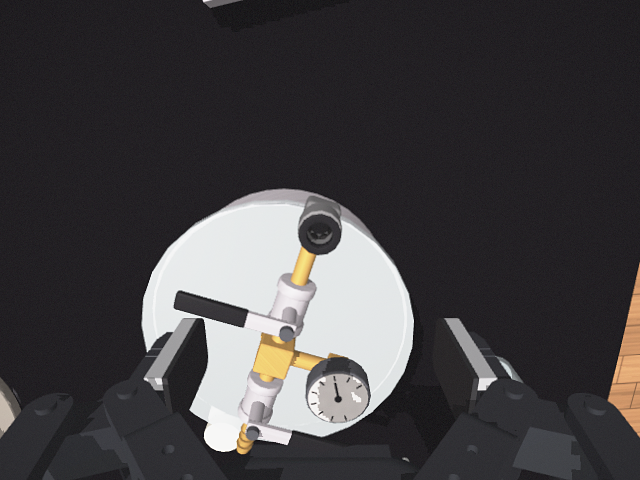

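View pics/wf1.png

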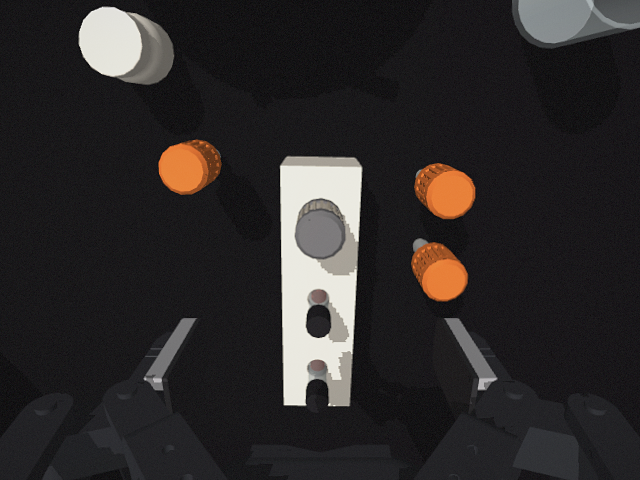

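```bash
python3 - <<'E'
from h import *
f=grab_frame("wrist")
for t,px,z in (("wf1",(319.9,233.6),106),("wp2",(319.5,233.7),182)):
    d=np.load(t+'.npz'); c=cam(f,d['ee'],d['rot']); print(t,onz(c,px,z).round(2))
d=np.load('wp2.npz'); c=cam(f,d['ee'],d['rot'])
for nm,px,z in (("vstem",(287,333),188),("vtip",(176,300),181),("pstem",(252,433),188),("ptip",(290,437),181),("gauge",(338,389),176)): print(nm,onz(c,px,z).round(1))
print(r.get_time(),r.get_ee_pos(),r.get_force(),r.get_torque())
# flip
j=r.inverse_kinematics((560,294,300),[180,0,-93]);print(j,r.get_joint_positions())
E
```

```text
wf1 [ 565.86 -134.67  106.  ]
wp2 [559.23 294.65 182.  ]
vstem [531.7 221.9 188. ]
vtip [451.8 249.1 181. ]
pstem [495.7 129.8 188. ]
ptip [525.2 117.2 181. ]
gauge [567.2 160.4 176. ]
7.2333 [560.00857944 294.00054124 300.01961637] [ 0.43292333  0.32731927 -0.02707705] [-0.01732637 -0.04868751 -0.02384431]
[ -4.88782054  24.98784677 -39.46139706  88.48378485  16.35748639
  72.41995346 -49.68241841] [ -4.88890988  24.98644883 -39.46058353  88.48285204  16.3587604
  72.4203796  -49.68333248]
```

```bash
python3 - <<'E'
from h import *
j=np.array(r.get_joint_positions()); j[6]+=180; r.set_joints(j.tolist()); r.pause(0.3)
ee,rot=r.get_ee_pos(),r.get_tcp_rot(); f=grab_frame("wrist"); save("wp3",f["image"])
np.savez('wp3.npz',ee=ee,rot=rot);print(ee,rot,r.get_time())
print([d for d in nets.mark_of("wrist","port")])
a=f["image"][150:300,240:440]; save("wp3z",cv2.resize(a,None,fx=4,fy=4,interpolation=cv2.INTER_CUBIC))
E
```

```text
[560.01893587 293.95656898 300.00844242] [-1.79999414e+02 -3.44475683e-03 -9.30094663e+01] 10.2333
[{'pixel': [319.2, 227.8], 'p': 0.56}]
```

View pics/wp3z.png

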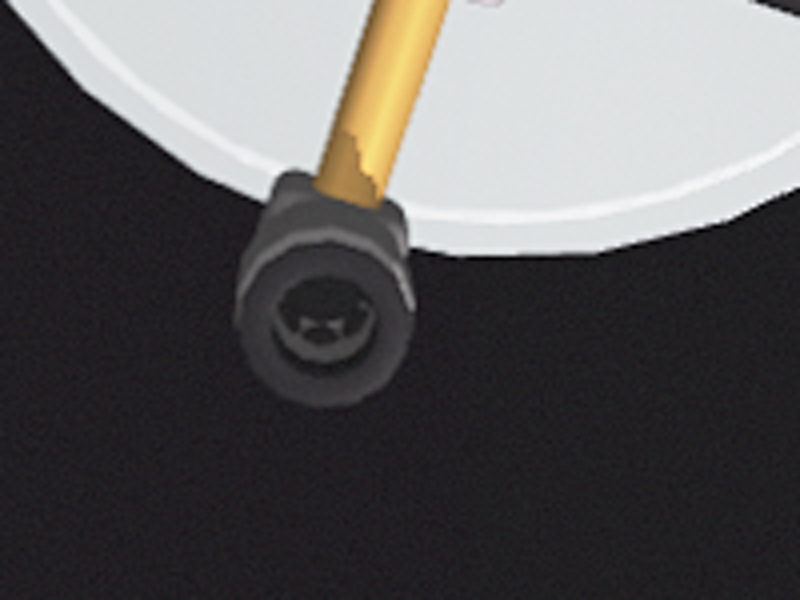

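```bash
python3 - <<'E'
from h import *
f=grab_frame("wrist")
d=np.load('wp3.npz'); c=cam(f,d['ee'],d['rot'])
print(onz(c,(321.5,230.7),182).round(2))
a=cv2.imread('pics/wp2.png')[150:300,240:440];cv2.imwrite('pics/wp2z.png',cv2.resize(a,None,fx=4,fy=4,interpolation=cv2.INTER_CUBIC))
E
```

```text
[558.32 292.89 182.  ]
```

View pics/wp2z.png

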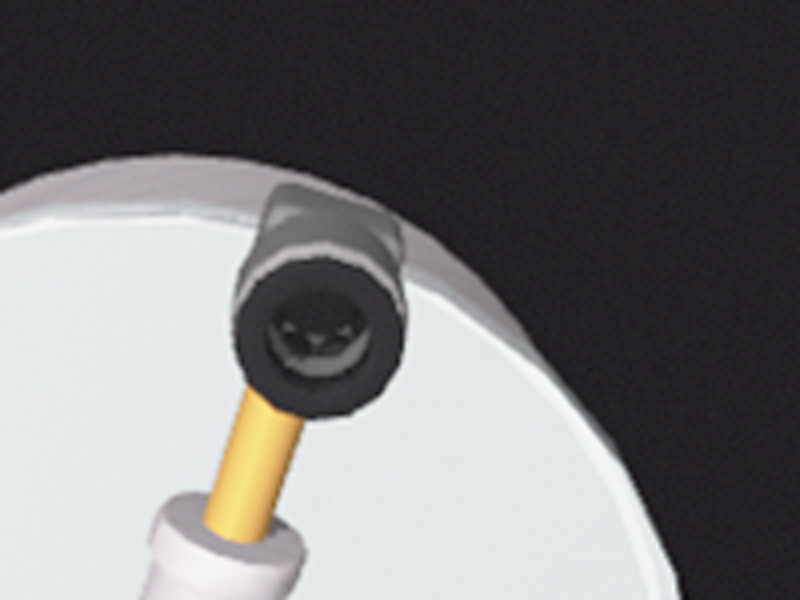

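```bash
python3 - <<'E'
from h import *
j=np.array(r.get_joint_positions()); j[6]-=180; r.set_joints(j.tolist())
r.gripper_to(65)
r.reach((565.5,-135,180),[180,0,87]); print(r.get_ee_pos(),r.get_tcp_rot(),r.get_joint_positions())
r.move_l((565.5,-135,64),speed=100); r.pause(0.3)
print(r.get_ee_pos(),r.get_force(),r.get_time(),r.get_grip_width())
f=grab_frame("wrist"); save("g1",f["image"])
f=grab_frame("side"); save("g1s",f["image"])
E
```

```text
[ 566.28772164 -133.17095088  180.56178258] [ 1.79932109e+02 -4.13441384e-02  8.71401776e+01] [ 34.7936693   25.75583361 -35.87854679 103.24891107  17.70862336
  56.61802325 -11.09488492]
[ 565.673596   -135.0973301    64.32302679] [-0.92331455 -1.07226568  0.21131074] 16.5667 64.94018016659287
```

View pics/g1.png

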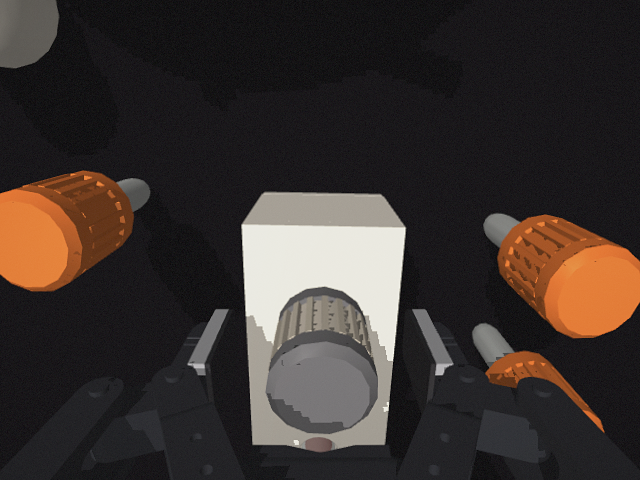

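View pics/g1s.png

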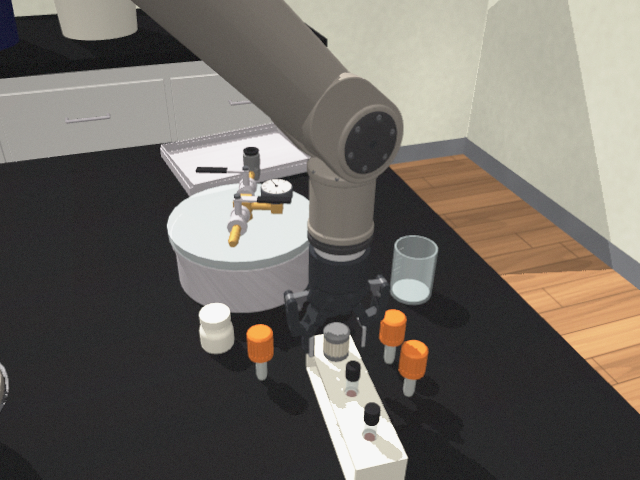

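```bash
python3 - <<'E'
from h import *
r.gripper_to(20); r.pause(0.2); print(r.get_grip_width(),r.get_ee_pos(),r.get_force())
r.move_l((565.5,-135,235),speed=120); r.pause(0.1); print(r.get_grip_width(),r.get_force(),r.get_time())
r.reach((558.8,294.1,255),[180,0,87]); r.pause(0.4)
ee=r.get_ee_pos(); print(ee,r.get_tcp_rot(),r.get_force(),r.get_time())
for c in("scene","side","wrist"): save("h1"+c,grab_frame(c)["image"])
a=[cv2.resize(cv2.imread(f'pics/h1{n}.png')[y:y+100,x:x+100],(400,400),interpolation=cv2.INTER_CUBIC) for n,x,y in(('scene',380,230),('side',200,80))]
cv2.imwrite('pics/h1z.png',np.hstack(a))
E
```

```text
35.12702129589715 [ 565.6541643  -135.03383662   64.23505531] [-1.40058844  0.25946122  4.2373707 ]
34.576789256553226 [-0.29482424 -0.7788949  -2.03253075] 18.9167
[558.95483315 293.76632359 255.02675321] [1.79996347e+02 2.78233843e-03 8.69696916e+01] [ 0.54336402  0.24339941 -1.90739971] 20.9
```

View pics/h1z.png

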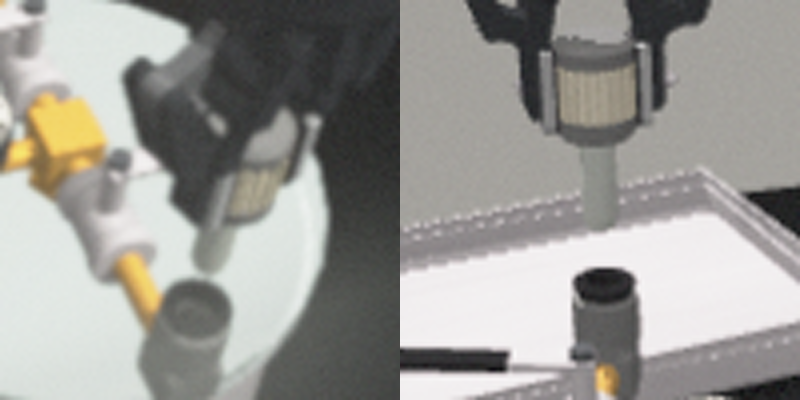

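View pics/h1wrist.png

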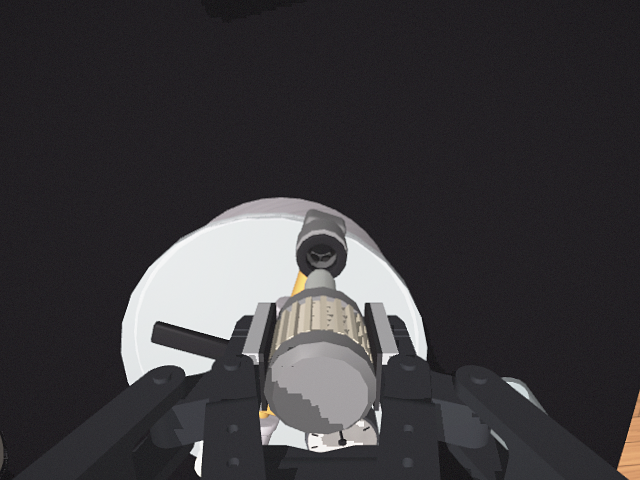

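```bash
python3 - <<'E'
from h import *
r.move_l((558.8,294.1,233),speed=60); r.pause(0.4)
ee=r.get_ee_pos(); print(ee,r.get_force(),r.get_time())
for c,x,y in(("scene",395,255),("side",225,115)):
    f=grab_frame(c); save("h2"+c,f["image"]); C=cam(f)
    print(c,"tip",proj(C,(ee[0],ee[1],ee[2]-46.2)),"cartbot",proj(C,(ee[0],ee[1],ee[2]-2.2)),"mouth",proj(C,(558.8,293.7,182)))
a=[cv2.resize(cv2.imread(f'pics/h2{n}.png')[y:y+66,x:x+66],(400,400),interpolation=cv2.INTER_CUBIC) for n,x,y in(('scene',395,255),('side',225,115))]
cv2.imwrite('pics/h2z.png',np.hstack(a))
E
```

```text
[558.86401276 294.1527751  233.20805879] [-0.90557768  0.15478607 -1.95574422] 21.9667
scene tip [429.90169743 303.81115375] cartbot [434.89186951 287.31840873] mouth [429.18740085 305.40324668]
side tip [250.42178518 147.01151792] cartbot [249.29829838 124.40850058] mouth [250.5723796  149.62376154]
```

View pics/h2z.png

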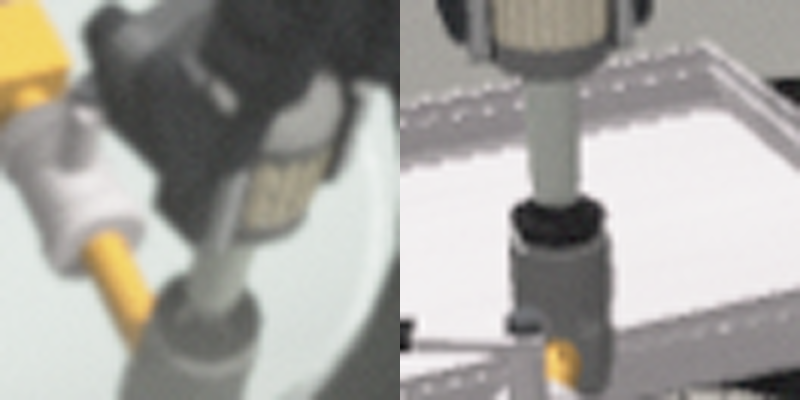

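```bash
python3 - <<'E'
from h import *
for z in (227,224,221,217,213):
    r.move_l((558.8,293.9,z),speed=30); r.pause(0.05)
    F=r.get_force(); print(z,np.round(r.get_ee_pos(),2),np.round(F,2),np.round(r.get_torque(),2),round(r.get_time(),2))
    if np.linalg.norm(F)>14: print("stop"); break
E
```

```text
227 [558.71 293.85 226.79] [-0.38 -0.01 -1.63] [ 0.02 -0.01  0.02] 22.47
224 [558.75 293.97 223.92] [ 0.15  0.32 -2.56] [0.09 0.03 0.01] 22.77
221 [558.95 294.22 220.95] [ 0.73  2.21 -2.13] [ 0.45 -0.33 -0.03] 23.07
217 [558.95 294.25 216.84] [ 2.14  3.   -4.2 ] [ 0.8  -0.59  0.02] 23.4
213 [558.95 294.22 212.88] [ 2.96  3.84 -4.34] [ 1.08 -0.8  -0.08] 23.73
```

```bash
python3 - <<'E'
from h import *
def s(): print(np.round(r.get_ee_pos(),2),np.round(r.get_force(),2),np.round(r.get_torque(),2),round(r.get_time(),2))
r.move_l((559.2,294.5,213),speed=10);r.pause(.1);s()
r.move_l((559.5,294.9,213),speed=10);r.pause(.1);s()
E
```

```text
[559.03 294.36 212.86] [ 1.14  2.18 -3.61] [ 0.79 -0.45  0.03] 24.08
[559.19 294.54 212.88] [ 0.34  0.77 -2.35] [0.32 0.02 0.03] 24.43
```

```bash
python3 - <<'E'
from h import *
for z in np.arange(211,198.9,-1):
    r.move_l((559.5,295.1,z),speed=25)
    F=np.array(r.get_force()); p=r.get_ee_pos(); print(z,np.round(p,2),np.round(F,2),np.round(r.get_torque(),2),round(r.get_grip_width(),2),round(r.get_time(),2))
    if F[2]>32 or np.hypot(*F[:2])>12: print("stop"); break
E
```

```text
211.0 [559.44 294.67 210.79] [ 0.51 -0.26 -2.88] [ 0.05  0.   -0.08] 34.84 24.68
210.0 [559.47 294.84 209.86] [-0.04  0.45 -1.12] [-0.02  0.03 -0.02] 34.83 24.93
209.0 [559.57 295.13 208.99] [ 1.25  0.37 -1.97] [ 0.01 -0.05 -0.02] 34.92 25.18
208.0 [559.59 295.24 208.11] [ 0.18 -0.56 -1.08] [ 0.08 -0.08  0.05] 34.61 25.43
207.0 [559.63 295.33 207.33] [-0.19  0.43  1.87] [0.09 0.   0.04] 34.95 25.68
206.0 [559.66 295.34 206.42] [-0.32 -0.2   3.7 ] [-0.01  0.17  0.04] 34.86 25.93
205.0 [559.71 295.34 205.5 ] [-0.07 -0.    5.11] [-0.    0.12 -0.  ] 34.72 26.18
204.0 [559.76 295.41 204.74] [-0.43 -0.98  6.01] [-0.13  0.2   0.03] 34.42 26.43
203.0 [559.87 295.51 204.  ] [-0.49 -0.54  6.84] [-0.15  0.29  0.02] 34.89 26.68
202.0 [559.97 295.58 203.39] [-1.04 -0.42  9.59] [-0.3   0.36 -0.04] 34.82 26.93
201.0 [560.13 295.58 202.53] [-0.14 -0.69  9.71] [-0.27  0.28 -0.05] 35.17 27.18
200.0 [560.06 295.31 200.19] [-0.32  0.24  4.21] [ 0.07 -0.04  0.01] 34.72 27.43
199.0 [559.66 295.2  199.35] [0.61 0.26 5.25] [-0.02 -0.08  0.03] 34.48 27.68
```

```bash
python3 - <<'E'
from h import *
for z in np.arange(198.5,193,-0.5):
    r.move_l((559.5,295.1,z),speed=15); r.pause(0.05)
    F=np.array(r.get_force()); p=r.get_ee_pos(); print(z,np.round(p,2),np.round(F,2),np.round(r.get_torque(),2),round(r.get_time(),2))
    if F[2]>18: print("stop"); break
for c in("scene","side"): save("h3"+c,grab_frame(c)["image"])
a=[cv2.resize(cv2.imread(f'pics/h3{n}.png')[y:y+66,x:x+66],(400,400),interpolation=cv2.INTER_CUBIC) for n,x,y in(('scene',395,255),('side',225,115))]
cv2.imwrite('pics/h3z.png',np.hstack(a))
E
```

```text
198.5 [559.67 295.26 199.19] [ 0.82 -0.24  7.95] [-0.19  0.1   0.01] 27.98
198.0 [559.74 295.28 198.27] [1.05 0.52 6.1 ] [ 0.11 -0.13  0.05] 28.28
197.5 [559.73 295.35 198.26] [-0.15 -0.85  8.43] [-0.12  0.07  0.02] 28.58
197.0 [559.74 295.43 198.22] [-0.82 -2.   11.96] [-0.35  0.31  0.06] 28.88
196.5 [559.8  295.46 198.2 ] [-1.34 -1.74 13.9 ] [-0.55  0.44  0.06] 29.18
196.0 [559.8  295.54 198.17] [-2.29 -3.27 16.38] [-0.76  0.73  0.03] 29.48
195.5 [559.8  295.61 198.16] [-3.92 -3.42 20.05] [-0.82  1.1  -0.02] 29.78
stop
```

View pics/h3z.png

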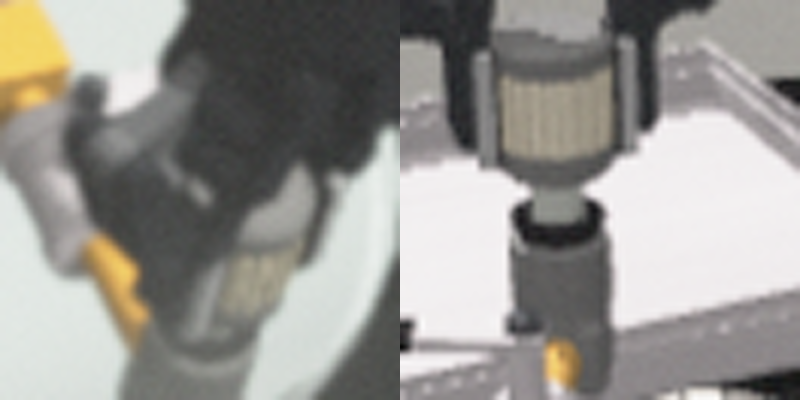

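```bash
python3 - <<'E'
from h import *
r.move_l((559.6,295.2,197.8),speed=20); print(r.get_ee_pos(),r.get_force())
r.gripper_to(60); print(r.get_ee_pos(),r.get_force(),r.get_time())
r.move_l((559.6,295.2,300),speed=150); r.pause(0.1)
print(r.get_ee_pos(),r.get_tcp_rot(),r.get_force(),r.get_time())
for c in("scene","side"):
    f=grab_frame(c);save("h4"+c,f["image"]);C=cam(f)
    print(c,'top',proj(C,(559.3,294.6,240)),'capbot',proj(C,(559.3,294.6,196)),'mouth',proj(C,(559.3,294.6,182)))
a=[cv2.resize(cv2.imread(f'pics/h4{n}.png')[y:y+66,x:x+66],(400,400),interpolation=cv2.INTER_CUBIC) for n,x,y in(('scene',400,255),('side',220,110))]
cv2.imwrite('pics/h4z.png',np.hstack(a))
E
```

```text
[559.55301562 295.37959598 198.26108225] [-1.25292844 -1.11626517  9.20227706]
[559.28806729 294.87796926 197.11893288] [ 0.52848312  0.40345429 -0.2490389 ] 30.5167
[559.13903403 294.63371587 298.54732118] [-1.79890743e+02  7.71557707e-02  8.70013618e+01] [ 0.88076276  0.07169326 -0.29084741] 31.45
scene top [435.97994079 284.07949394] capbot [430.90333876 300.86354852] mouth [429.37116735 305.90671134]
side top [249.24075094 119.54777758] capbot [250.36910103 142.34878182] mouth [250.71869034 149.39509346]
```

View pics/h4z.png

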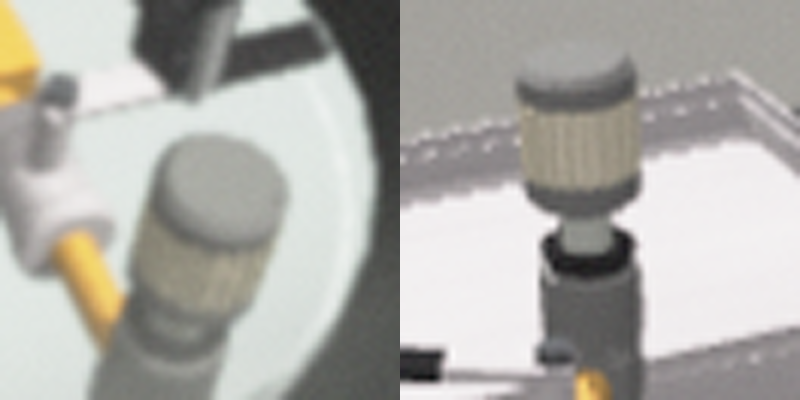

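```bash
python3 - <<'E'
from h import *
r.reach((559.3,294.5,350),[180,0,87]); r.pause(0.3)
ee,rot=r.get_ee_pos(),r.get_tcp_rot(); f=grab_frame("wrist"); save("w5",f["image"])
C=cam(f,ee,rot); print(ee,rot,r.get_time(),'top',proj(C,(559.3,294.4,240)),'capbot',proj(C,(559.3,294.4,196)))
save("w5z",cv2.resize(f["image"][150:300,220:420],None,fx=4,fy=4,interpolation=cv2.INTER_CUBIC))
E
```

```text
[558.9862258  294.09558877 348.83728243] [-1.79906567e+02  6.22710133e-02  8.70013407e+01] 32.2167 top [321.39124077 238.10582825] capbot [321.24126045 220.05470015]
```

View pics/w5z.png

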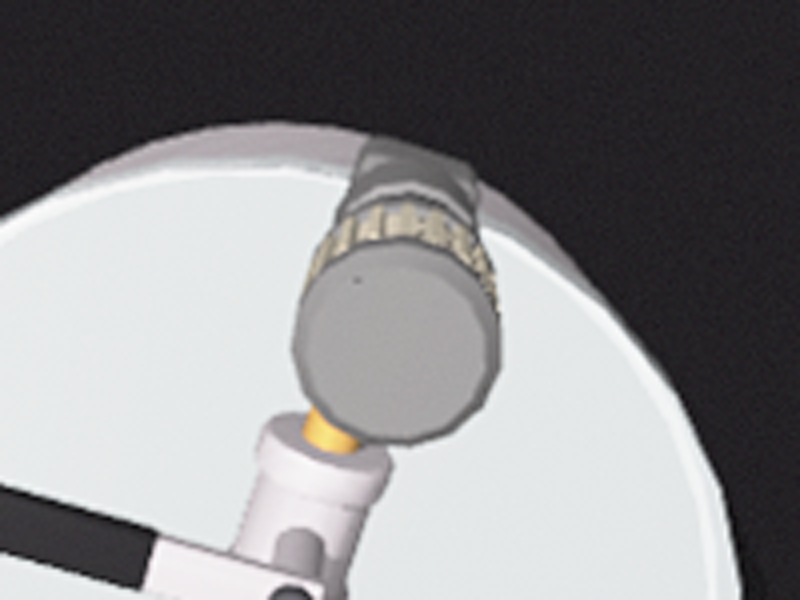

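```bash
python3 - <<'E'
from h import *
r.reach((560,294,358),[180,0,87]); r.pause(0.8)
ee,rot=r.get_ee_pos(),r.get_tcp_rot(); f=grab_frame("wrist"); save("w6",f["image"])
np.savez('w6.npz',ee=ee,rot=rot)
C=cam(f,ee,rot); print(ee,rot,r.get_time())
g=cv2.cvtColor(f["image"],cv2.COLOR_RGB2GRAY)
save("w6z",cv2.resize(f["image"][190:280,270:370],None,fx=8,fy=6.6,interpolation=cv2.INTER_CUBIC))
for d in nets.trace("wrist","filter")[:2]: print(d["p"],d["rect"])
E
```

```text
[559.96209717 294.03038438 357.98864303] [-1.79995900e+02 -5.00805674e-04  8.70031385e+01] 33.3167
0.97 [290.5, 194.9, 52.4, 64.4]
0.79 [262.4, 420.9, 20.7, 25.4]
```

View pics/w6z.png

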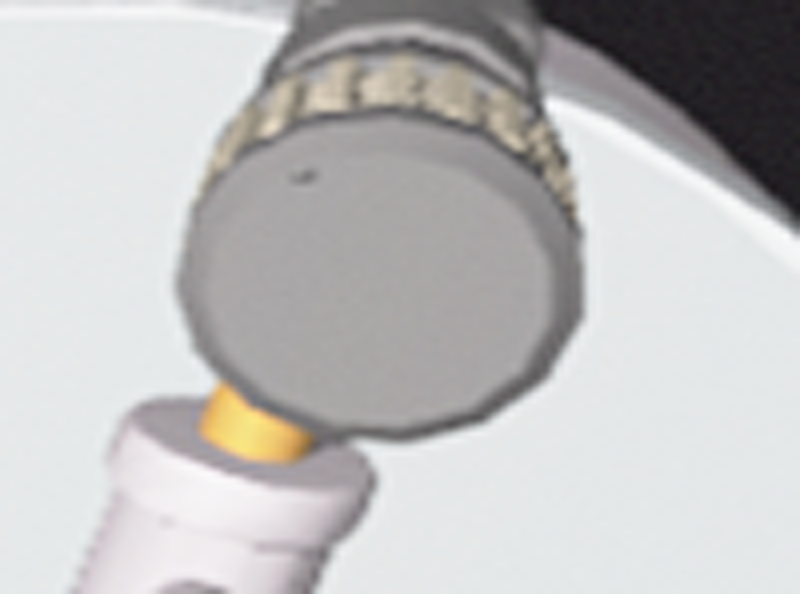

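```bash
python3 - <<'E'
from h import *
f=grab_frame("wrist"); d=np.load('w6.npz'); C=cam(f,d['ee'],d['rot'])
print(onz(C,(317.1,232.7),240),onz(C,(317.7,231.7),237))
g=cv2.imread('pics/wf1.png'); cv2.imwrite('pics/wf1z.png',cv2.resize(g[190:280,270:370],None,fx=8,fy=6.6,interpolation=cv2.INTER_CUBIC))
for n,x,y in(('scene',400,255),('side',220,110)):
    f=grab_frame(n); save('h5'+n,f['image'])
    c=nets.trace(n,"filter"); c=[q for q in c if abs(q['rect'][0]-x-25)<25 and abs(q['rect'][1]-y-15)<25]
    print(n,[(q['p'],q['rect']) for q in c])
E
```

```text
[557.61137606 295.45914772 240.        ] [557.99429693 295.21786684 237.        ]
scene [(0.67, [418.1, 275.2, 27.1, 35.2])]
side [(0.7, [237.1, 116.6, 25.3, 36.8])]
```

View pics/wf1z.png

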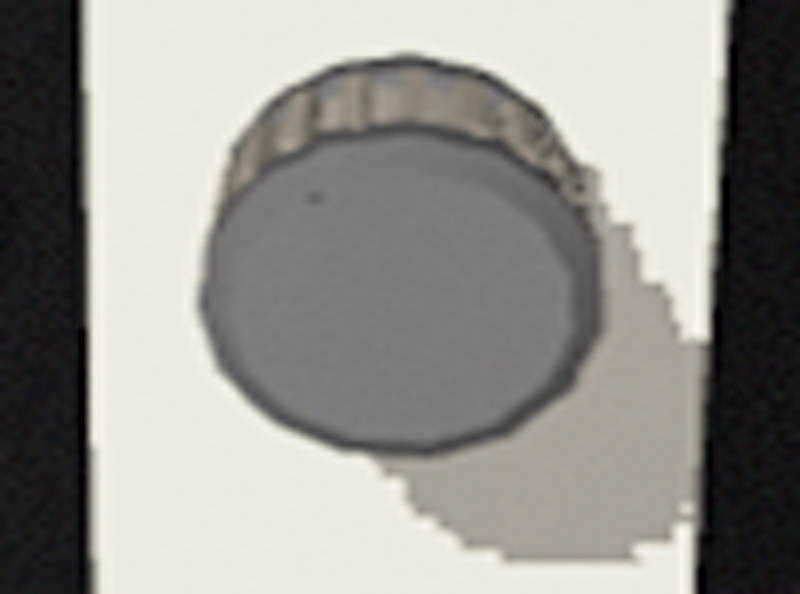

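```bash
python3 - <<'E'
from h import *
S=cam(grab_frame("scene"));D=cam(grab_frame("side"))
print(tri((S,(437.9,285.1)),(D,(248.7,119.6))))
a=[cv2.resize(cv2.imread(f'pics/{t}{n}.png')[y:y+60,x:x+60],(400,400),interpolation=cv2.INTER_CUBIC) for t,n,x,y in(('h5','scene',400,262),('h5','side',220,110))]
cv2.imwrite('pics/h5z.png',np.hstack(a))
E
```

```text
(array([558.44361877, 297.40827558, 239.21667543]), [np.float64(0.5545127938248753), np.float64(0.5545127938248612)])
```

View pics/h5z.png

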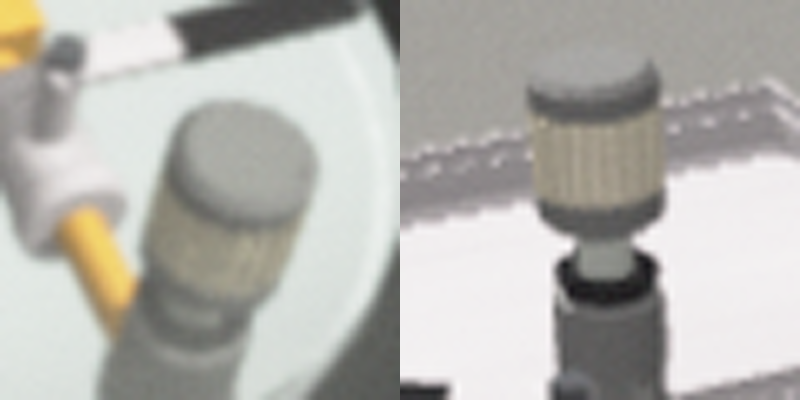

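```bash
python3 - <<'E'
from h import *
def s(): print(np.round(r.get_ee_pos(),2),np.round(r.get_tcp_rot(),2),np.round(r.get_force(),2),np.round(r.get_torque(),2),round(r.get_grip_width(),1),round(r.get_time(),2))
P=(559.3,294.6)
print(np.round(r.inverse_kinematics((*P,290),[180,0,32])),np.round(r.get_joint_positions()))
r.reach((*P,290),[180,0,32]); r.pause(0.1); s()
r.move_l((*P,199),speed=100); r.pause(0.3); s()
r.gripper_to(20); r.pause(0.2); s()
E
```

```text
[  -8.   24.  -35.   90.   14.   71. -103.] [ -1.  25. -46.  83.  18.  80. -51.]
[559.54 294.87 290.57] [-1.7999e+02 -5.0000e-02  3.2080e+01] [-0.5   0.25  0.14] [ 0.02 -0.02  0.03] 60.0 34.7
[559.47 294.7  199.41] [ 1.7999e+02 -4.0000e-02  3.2000e+01] [ 0.25  0.21 -1.  ] [-0.    0.05  0.02] 60.5 36.06
[559.68 294.22 199.41] [ 1.7996e+02 -2.0000e-02  3.1970e+01] [-0.13 -2.46  6.23] [-0.74  0.   -0.11] 34.5 36.6
```

```bash
python3 - <<'E'
from h import *
def s(): print(np.round(r.get_ee_pos(),2),np.round(r.get_tcp_rot(),2),np.round(r.get_force(),2),np.round(r.get_torque(),2),round(r.get_grip_width(),1),round(r.get_time(),2))
r.move_l((559.3,293.9,198.6),speed=20); r.pause(0.15); s()
r.move_l((559.3,293.4,198.6),speed=20); r.pause(0.15); s()
E
```

```text
[559.68 294.2  199.36] [ 1.7999e+02 -7.0000e-02  3.2000e+01] [-0.13 -2.3   7.52] [-0.6   0.26 -0.03] 34.7 37.0
[559.67 294.09 199.35] [-1.7998e+02 -1.0000e-01  3.2010e+01] [ 0.65 -1.36  7.05] [-0.29 -0.09  0.03] 34.8 37.4
```

```bash
python3 - <<'E'
from h import *
def s(): print(np.round(r.get_ee_pos(),2),np.round(r.get_tcp_rot(),2),np.round(r.get_force(),2),np.round(r.get_torque(),2),round(r.get_grip_width(),1),round(r.get_time(),2))
r.move_l((559.4,293.1,198.6),speed=20); r.pause(0.1); s()
r.move_l((559.6,293.8,199.3),speed=20); s()
r.gripper_to(60); s()
r.move_l((559.6,294,290),speed=150)
r.reach((560,294,358),[180,0,87]); r.pause(0.5)
ee,rot=r.get_ee_pos(),r.get_tcp_rot(); f=grab_frame("wrist"); save("w7",f["image"]); print(r.get_time())
np.savez('w7.npz',ee=ee,rot=rot); print(ee,rot)
save("w7z",cv2.resize(f["image"][190:280,270:370],None,fx=8,fy=6.6,interpolation=cv2.INTER_CUBIC))
for n in('scene','side'):
    f=grab_frame(n); save('h7'+n,f['image'])
a=[cv2.resize(cv2.imread(f'pics/h7{n}.png')[y:y+60,x:x+60],(400,400),interpolation=cv2.INTER_CUBIC) for n,x,y in(('scene',400,262),('side',220,110))]
cv2.imwrite('pics/h7z.png',np.hstack(a))
E
```

```text
[559.72 293.99 199.33] [-1.7996e+02 -1.1000e-01  3.2020e+01] [ 0.1  -0.9   7.23] [-0.12  0.12 -0.02] 34.8 37.75
[559.71 294.   199.36] [-1.7999e+02 -2.0000e-02  3.2000e+01] [ 0.83 -1.25  1.11] [-0.22 -0.23  0.03] 34.7 38.0
[559.33 293.91 199.03] [-1.7998e+02  3.0000e-02  3.2010e+01] [-0.13 -0.4   0.56] [-0.03  0.02  0.03] 60.0 38.37
40.5583
[559.95212872 294.01067266 357.95345626] [-1.79997158e+02  4.19037062e-03  8.69931224e+01]
```

View pics/w7z.png

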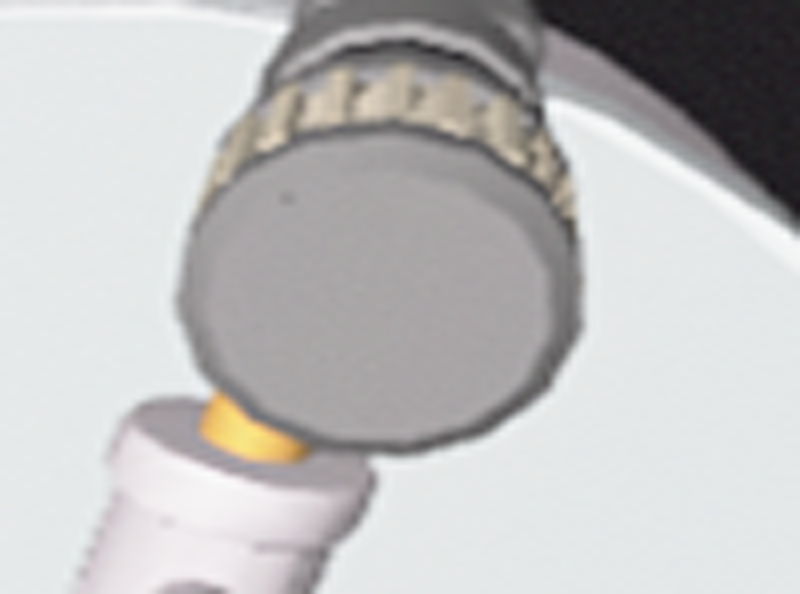

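View pics/h7z.png

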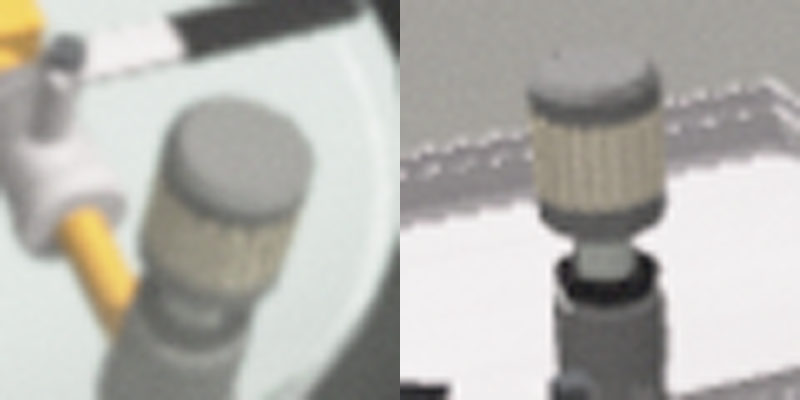

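```bash
cat > v.py <<'E'
from h import *
u=np.array([0.356,0.934]);u/=np.linalg.norm(u);xp=np.array([u[1],-u[0]]);S=np.array([559.3,294.3])-80*u
def pose(th,off=18,rho=62,z=170):
    ld=np.array([-np.cos(th),-np.sin(th)]);n=np.array([-np.sin(th),np.cos(th)])
    c=rho*ld+off*n; p=S+c[0]*xp+c[1]*u
    a=np.degrees(np.arctan2(u[1],u[0]))+np.degrees(th)
    return [p[0],p[1],z],[180,0,a]
def s(): print(np.round(r.get_ee_pos(),1),np.round(r.get_tcp_rot(),1),np.round(r.get_force(),1),round(r.get_time(),2))
E
python3 - <<'E'
from v import *
r.gripper_to(0)
p,o=pose(0,off=32,z=250); print(p,o); r.reach(p,o); r.pause(0.1); s()
p,o=pose(0,off=32); r.move_l(p,speed=120); r.pause(0.2); s()
for c in("scene","side"): save("v1"+c,grab_frame(c)["image"])
a=[cv2.resize(cv2.imread(f'pics/v1{n}.png')[y:y+120,x:x+120],(400,400),interpolation=cv2.INTER_CUBIC) for n,x,y in(('scene',370,200),('side',170,90))]
cv2.imwrite('pics/v1z.png',np.hstack(a))
E
```

```text
[np.float64(484.26992861162796), np.float64(271.529659917871), 250] [180, 0, np.float64(69.13533881218777)]
[486.4 272.8 252. ] [179.9  -0.2  69.2] [-0.4  0.7  0.2] 41.96
[484.7 271.8 170.8] [ 1.799e+02 -1.000e-01  6.910e+01] [ 0.5 -0.3  0.3] 42.98
```

View pics/v1z.png

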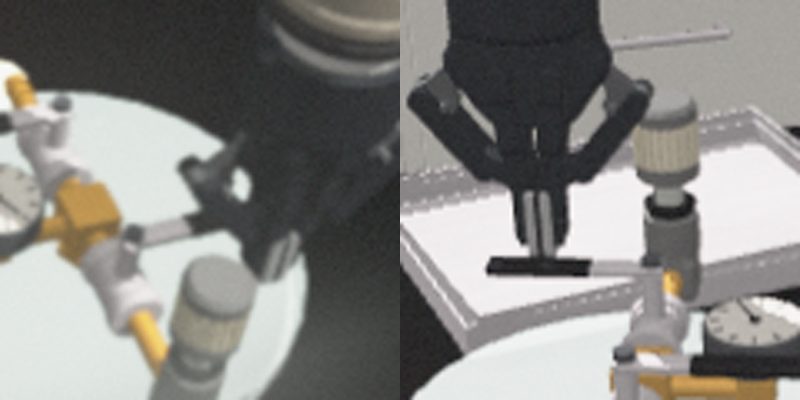

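```bash
python3 - <<'E'
from v import *
for d in (0,15,30,45,60,75):
    p,o=pose(np.radians(d)); r.move_l(p,speed=60,frame=o); F=np.array(r.get_force()); s()
    if np.linalg.norm(F)>25: print('stop');break
for c in("scene","side"): save("v2"+c,grab_frame(c)["image"])
a=[cv2.resize(cv2.imread(f'pics/v2{n}.png')[y:y+120,x:x+120],(400,400),interpolation=cv2.INTER_CUBIC) for n,x,y in(('scene',350,190),('side',170,90))]
cv2.imwrite('pics/v2z.png',np.hstack(a))
E
```

```text
[479.3 257.7 170. ] [180.    0.   69.1] [-0.6  0.6 -0.1] 43.46
[471.1 243.8 170.1] [180.  -0.  84.] [-0.1 -0.1  0.4] 43.89
[466.8 227.5 169.9] [-180.     0.    98.9] [-0.4 -0.1 -0.1] 44.33
[467.1 210.5 169.9] [-180.     0.   113.9] [ 0.3 -0.9  0.1] 44.76
[471.5 194.4 170. ] [-180.     0.   128.9] [-1.1 -0.1  0.2] 45.19
[480. 180. 170.] [180.    0.  143.9] [ 0.2  0.5 -0.1] 45.62
```

View pics/v2z.png

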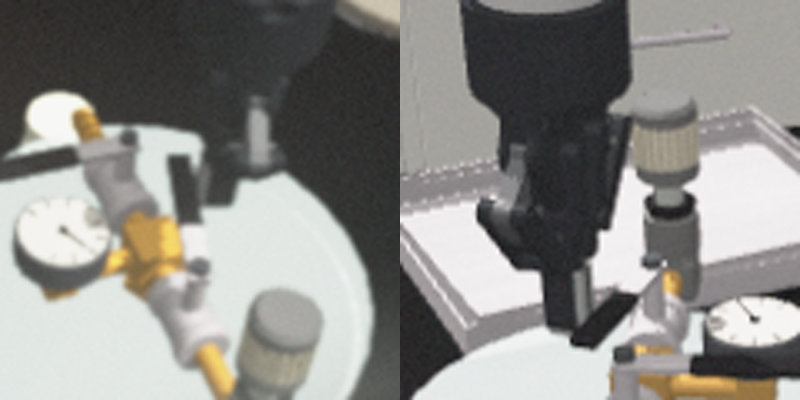

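```bash
python3 - <<'E'
from v import *
for d in (82,86,90,92,94):
    p,o=pose(np.radians(d)); r.move_l(p,speed=40,frame=o); r.pause(0.05); F=np.array(r.get_force()); print(d,np.round(p,1)); s()
    if np.linalg.norm(F)>12: print('stop');break
for c in("scene","side"): save("v3"+c,grab_frame(c)["image"])
a=[cv2.resize(cv2.imread(f'pics/v3{n}.png')[y:y+120,x:x+120],(400,400),interpolation=cv2.INTER_CUBIC) for n,x,y in(('scene',350,190),('side',170,90))]
cv2.imwrite('pics/v3z.png',np.hstack(a))
E
```

```text
82 [485.1 173.9 170. ]
[485.1 174.1 170. ] [180.   0. 151.] [-0.3 -0.3 -0.5] 46.12
86 [488.4 170.9 170. ]
[488.3 171.  170. ] [-180.    0.  155.] [-1.   0.8  0. ] 46.44
90 [491.9 168.  170. ]
[491.9 168.  170. ] [-180.    0.  159.] [-1.4  0.  -0. ] 46.76
92 [493.7 166.7 170. ]
[492.6 167.1 169.9] [-1.800e+02 -1.000e-01  1.611e+02] [-5.9  0.3  1.2] 47.06
94 [495.6 165.4 170. ]
[492.6 166.7 169.7] [-179.9   -0.3  163.2] [-11.8   2.4   3.5] 47.36
stop
```

View pics/v3z.png

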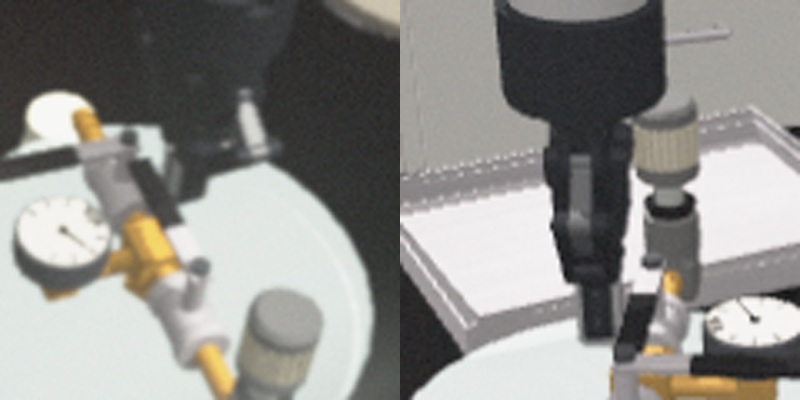

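Force rises against the stop and the lever lies along the pipe. Now I back off, rise and check.

```bash
python3 - <<'E'
from v import *
p,o=pose(np.radians(88),off=38); r.move_l(p,speed=80,frame=o)
p[2]=330; r.move_l(p,speed=200); r.pause(0.3); s()
ee,rot=r.get_ee_pos(),r.get_tcp_rot(); f=grab_frame("wrist"); save("e_w",f["image"])
for n in("scene","side"): save("e_"+n,grab_frame(n)["image"])
r.pause(0.1); print(r.get_time())
a=[cv2.resize(cv2.imread(f'pics/e_{n}.png')[y:y+120,x:x+120],(400,400),interpolation=cv2.INTER_CUBIC) for n,x,y in(('scene',350,210),('side',170,90))]
cv2.imwrite('pics/e_z.png',np.hstack(a))
E
```

```text
[471.4 177.1 329.4] [-1.800e+02 -1.000e-01  1.572e+02] [-0.5  0.   0.1] 49.19
49.4417
```

View pics/e_z.png

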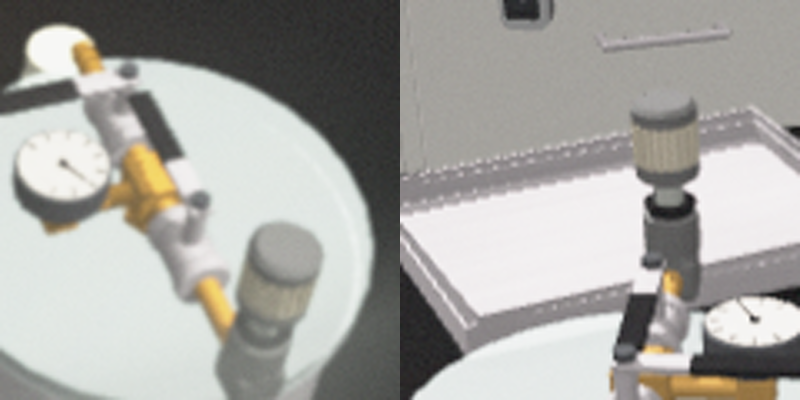

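View pics/e_w.png

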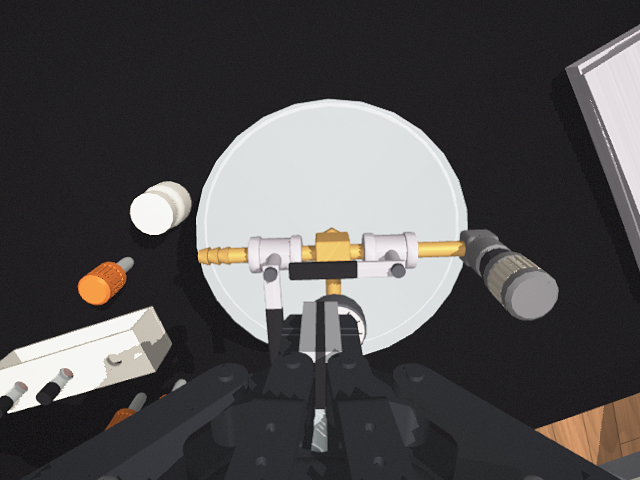

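View pics/e_side.png

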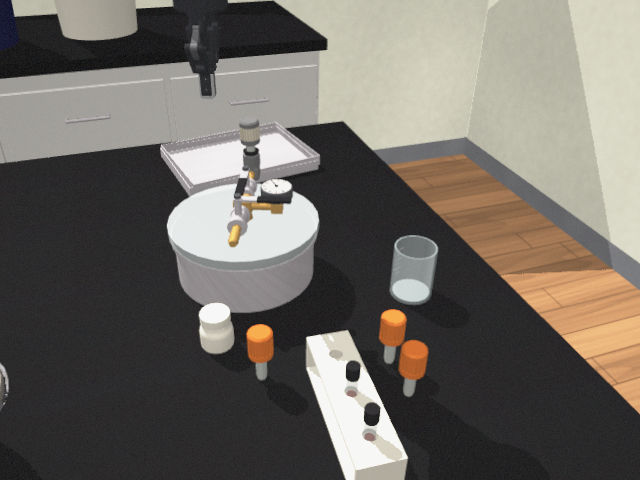

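The final wrist view shows the vent lever lying along the pipe, from (398,270) to (290,270). The pump lever is square to the pipe, so it is shut, and the filter is seated. The tubes, jar and beaker are unchanged.

```bash
python3 -c "
from h import *
print(r.get_force(),r.get_time()); print(r.close_job())"
```

```text
[-0.59269267 -0.8874655  -0.65615199] 49.4417
the job is handed in; nothing more can be done
None
```

The filter is home in the port and the vent valve is fully open. I handed the job in at 49.4 s with the robot clear of everything; no verdict was reported.

- **Filter:** The push took about 12 N to get past the seal. The descent then stopped dead with the tool 198.2 mm up, the height expected for a seated filter, and I pressed to about 20 N there before letting go.
- **Straightening:** After release, the pictures showed the filter leaning by about 0.03 to 0.05 rad, and the estimates disagreed (limit 0.06). I re-gripped it across the lean and let go again. It now leans by about 0.025 rad by the wrist camera. I did not re-measure the seating height directly after that, but the filter still looks seated in the last pictures.
- **Vent valve:** I swung it round with the closed fingers until it pushed back with about 12 N at its stop. In the last pictures it lies along the pipe.
- **Everything else:** The pump lever is still square to the pipe. The tubes, jar, beaker and orange look-alikes look unmoved.

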